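# Sort the tuning blocks and clip the punch

## Robot

A 6-joint arm with a two-finger parallel gripper is mounted at the origin on the work surface. World frame = base frame: x ahead of the robot, y to its left, z up, the work surface at z = 0. Lengths are in m, angles in rad, forces in N, time in s.
With the tool pointing down it reaches from about 0.25 to 0.725 m from the base axis. Payload 4 kg.
Tool frame: the origin (TCP) lies at the very end of the fingers, on their centre line; the grasp point (between the pads) lies 19 mm behind it; z points along the fingers, y is the line along which they close (so a half turn about z gives the same grasp; the last joint's range is limited). The gripper opens to 85 mm and grips with 20 to 120 N. Pads are 22 mm wide; open, the fingers measure 114 mm over their backs; the gripper's body (76 mm by 85 mm) begins 54 mm behind the grasp point. The pads swing forward as they close: fully open they stand 13 mm farther back than shut.
Start: joints at [1.197, 0.241, 0.005, 1.335, 0, 1.571], TCP at [0.183, 0.465, 0.231] pointing down, gripper open.
Joint ranges: [-2.72, 2.72], [-1.05, 1.87], [-1.09, 1.28], [-1.99, 2.15], [-1.42, 1.44], [-3.14, 3.14]. Speed limits (rad/s): [2.79, 2.79, 3.14, 3.14, 3.14, 3.14].

## Interface

Orientations are given as a unit quaternion [x, y, z, w].
In Python, from workcell import bot, vision, workorder, boxes_of gives the robot as it stands.
- The arm moves only by the tool send_rows, never from a script. Its argument "motion" is text: rows parted by semicolons, each of 5 numbers parted by spaces: the closure, from -1 (fully open) to 1 (shut), so that 0 is half open, then the shift along the tool's x, y, z in cm, then the turn about the tool's z in rad. In form: claw x y z twist; .... A call has 1 to 5 rows; each row is the pose to reach, as a shift and turn from the pose commanded when the call began, along the tool's axes at that moment; what a row does not reach only later rows make up. A row lasts 1/10 s, in which the tool goes at most 50 mm and 8.59 degrees, less where a joint would pass 70% of its speed; a pose out of reach is approached as far as the arm can. A call with a gripper value outside its range is refused whole. The fingers move at their own pace and stop on an object; the grip force is fixed at half the most. Time passes only in rows, so rows that repeat a pose let the fingers close. It gives the time, the measured TCP pose, the force, the opening and the grip force at its end, in the units of the state.
- bot.get_obs(): the state, without advancing time (a new reading comes with each control period).
- vision.camera(name): name is "scene" or "top" or "wrist"; returns the picture (400x640x3 uint8, red, green, blue); there is no depth.
- vision.camera_model(name): a dict with "fov_y" (degrees; the focal length in pixels is half the picture's height over the tangent of half this angle, whatever the lens; pixels are square), "cx", "cy" (the principal point, pixels), "k1" (the pictures are not rectified: a ray, as slopes to the right and down, at radius r is drawn at 1 + k1 r^2 times it, then the intrinsics apply), "world_from_camera" (4x4, takes a point from camera to world coordinates); the wrist camera has in their place "hand_eye" (4x4, takes a point from camera to tool coordinates, whose origin is the TCP and whose axes are the flange's). Camera axes: x right, y down, z forward; pixel columns grow to the right and rows downward; lengths in m; the calibration is good to about 2 mm. A picture is of the moment at which its call begins: read the wrist's pose just before it. camera_model takes no time and is no camera call.
- workorder.job_done(): hands the job in; it is judged then, once.
Trained networks look in the newest picture that a camera, given by its name, has taken for a name from the list of things; names that differ only in an ending like _2 or _b are one class to them, and where a whole thing is asked for, a point or a joint stands for the part that bears it (a point fixed in the world has none). Each returns a list of dicts, best first, with "conf" (0 to 1); they miss things now and then, are a little off and sometimes report something else, mostly with a low value. They report only what shows in the picture. A call takes as long as a camera call. They do not tell look-alikes from the thing itself.
- boxes_of(camera, target): "rect" ([centre column, centre row, width, height] in pixels, round what is visible of it).
The state is a dict: "clock": time; "joint_pos": joint angles; "joint_vel": joint speeds; "tau": joint torques, N m; "eef_pos": TCP position; "tool_rot": TCP orientation; "ft_force": force on the tool from outside, world axes, zero at the start; "ft_torque": the same for the moment, N m; "grip_width": finger opening in m; "grasp_force": force on a finger pad.
Only numpy, scipy, OpenCV 4.12 (cv2) and the standard library are available. Lean on these libraries where they do the work, as an engineer would, in place of code of your own. Each camera call takes 0.05 s, during which the arm holds its last target. There are 200 camera calls.

## Task

Lay out the kit for the next three drums: stand each dark tuning block with a painted end upright in the middle of the tray of its own colour, and press the nail punch into the spring clip, fully home in both jaws and with its length centred on the clip (either way round). Leave the plain pale block and the clay cup where they stand.

Things in the scene. Friction and masses are not known exactly. Their poses are not given: they have to be found in the camera images.
- block_red_center (a point): sheesham tuning block: dark brown wooden cylinder standing on end, 30 mm diameter, 60 mm tall, its top 10 mm painted red; about 35 g. The point is its centre, 30 mm above its underside; z runs up its axis
- block_yellow_center (a point): sheesham tuning block: dark brown wooden cylinder standing on end, 30 mm diameter, 60 mm tall, its top 10 mm painted yellow; about 35 g. The point is its centre, 30 mm above its underside; z runs up its axis
- block_blue_center (a point): sheesham tuning block: dark brown wooden cylinder standing on end, 30 mm diameter, 60 mm tall, its top 10 mm painted blue; about 35 g. The point is its centre, 30 mm above its underside; z runs up its axis
- tray_red_floor (a point): small square red tray fixed to the bench: 68 mm outside, 62 mm inside, rim 8 mm high, floor 3 mm thick. The point is the middle of its inner floor (3 mm above the bench); x and y run along its sides
- tray_yellow_floor (a point): small square yellow tray fixed to the bench: 68 mm outside, 62 mm inside, rim 8 mm high, floor 3 mm thick. The point is the middle of its inner floor (3 mm above the bench); x and y run along its sides
- tray_blue_floor (a point): small square blue tray fixed to the bench: 68 mm outside, 62 mm inside, rim 8 mm high, floor 3 mm thick. The point is the middle of its inner floor (3 mm above the bench); x and y run along its sides
- punch_center (a point): iron nail punch lying on the bench: round dark shank 12 mm in diameter and 104 mm long, with a bright square head (12 x 12 x 14 mm) at its -x end and a 24 mm taper at its +x end, 142 mm overall, about 110 g, balanced near this point. The point is the middle of the shank, on its axis (6 mm above the bench while lying); x runs along the shank towards the tapered tip
- clip_seat (a point): fixed spring clip, wood base 116 x 56 x 6 mm. Point: middle of the punch's shank when home, 34 mm above bench; x along the seated punch, z up. Steel jaws only at 33-47 mm either side of the middle; between them room for fingers down to 12 mm above bench. Jaw tops 51 mm high; 7 mm mouth springs open when the punch is pressed straight down (8-15 N); unopened, it lies 12 mm too high
- plain_block_center (a point): plain pale wooden cylinder without paint, 30 mm diameter, 60 mm tall, standing; not wanted, leave it. The point is its centre
- cup: unglazed clay tea cup (reddish brown, empty), 66 mm across the rim, 60 mm tall, standing; leave it. Origin at the centre of its underside
There are look-alikes about, which are no part of the job. Leave any purple look-alike of the part that bears block_red_center alone. What is shaped like the part that bears block_blue_center but purple is not meant.

How it is judged:
At the end, for the whole second after the job is handed in: Each painted block is upright (0.15 rad) on its own colour's tray floor, within 15 mm of the middle; the punch is home in the clip (height within 4 mm, sideways 5 mm, middle within 12 mm, aligned within 0.12 rad, either way round); all at rest. Plain block and cup stay within 25 mm (horizontal distance between block_red_center and tray_red_floor below 0.015 m and z of block_red_center in the frame of tray_red_floor between 0.026 and 0.034 m and angle between each of block_red_center, block_yellow_center, block_blue_center's own z axis and vertical below 0.15 rad and horizontal distance between block_yellow_center and tray_yellow_floor below 0.015 m and z of block_yellow_center in the frame of tray_yellow_floor between 0.026 and 0.034 m and horizontal distance between block_blue_center and tray_blue_floor below 0.015 m and z of block_blue_center in the frame of tray_blue_floor between 0.026 and 0.034 m and distance between punch_center and clip_seat below 0.012 m and z of punch_center in the frame of clip_seat between -0.004 and 0.004 m and y of punch_center in the frame of clip_seat between -0.005 and 0.005 m and angle between the x axis of punch_center and the x axis of clip_seat, either way round below 0.12 rad and linear speed of each of block_red, block_yellow, block_blue, punch below 0.02 m/s); the robot touches nothing.
It fails at once if the plain pale block is moved more than 25 mm or tipped (distance of plain_block_center from where it was at the start of the episode above 0.025 m or angle between plain_block_center's own z axis and vertical above 0.4 rad).
It fails at once if the clay cup is moved more than 25 mm or tipped (distance of cup from where it was at the start of the episode above 0.025 m or angle between cup's own z axis and vertical above 0.4 rad).
It also fails if it takes over 109 s, if anything falls off the work surface, if the arm or the gripper's body presses on something with over 40 N, if the wrist force passes 120 N, or if a joint passes its speed limit or range.

## Working session

There is one attempt and no reset: what is moved stays moved. The work goes in short steps, Python scripts to look and compute and a tool call to move; the robot and the scene stay as the last step left them, time stands still between calls to the robot, and variables do not carry over. Pictures are saved under pics/ and viewed, at most 14 in all, crops included, and the job is handed in when it is done.

Besides the shell and the picture viewer there is one more tool, called after "Request:" as name(argument=value, ...) on one line, values as JSON. send_rows: Moves the arm, as the interface text tells. Its arguments: {"type":"object","properties":{"motion":{"type":"string"}},"required":["motion"]}

```bash
mkdir -p pics; ls; cat > h.py <<'E'
import numpy as np, cv2
from workcell import bot, vision, workorder, boxes_of
from scipy.spatial.transform import Rotation as R
def T_of(name):
    m=vision.camera_model(name)
    if 'hand_eye' in m:
        o=bot.get_obs(); T=np.eye(4); T[:3,:3]=R.from_quat(o['tool_rot']).as_matrix(); T[:3,3]=o['eef_pos']
        return m, T@np.array(m['hand_eye'])
    return m, np.array(m['world_from_camera'])
def K_of(m):
    f=200/np.tan(np.radians(m['fov_y'])/2)
    return np.array([[f,0,m['cx']],[0,f,m['cy']],[0,0,1]]),np.array([m['k1'],0,0,0,0])
def px2w(mT,uv,z):
    m,T=mT; K,d=K_of(m)
    s=cv2.undistortPoints(np.array(uv,float).reshape(-1,1,2),K,d).reshape(-1,2)
    r=np.c_[s,np.ones(len(s))]@T[:3,:3].T
    return T[:3,3]+r*((z-T[2,3])/r[:,2])[:,None]
def w2px(mT,P):
    m,T=mT;K,d=K_of(m);Ti=np.linalg.inv(T)
    return cv2.projectPoints(np.array(P,float).reshape(-1,1,3),cv2.Rodrigues(Ti[:3,:3])[0],Ti[:3,3],K,d)[0].reshape(-1,2)
def snap(name,fn=None):
    mT=T_of(name); im=np.array(vision.camera(name))
    if fn: cv2.imwrite('pics/'+fn,im[:,:,::-1])
    return mT,im
E
python3 - <<'E'
from h import *
for c in ('top','scene'):
    mT,im=snap(c,c+'0.png'); print(c,mT[1].round(3).tolist(),mT[0]['k1'])
    for t,z in (('block_red_center',.06),('tray_red_floor',.005),('tray_yellow_floor',.005),('tray_blue_floor',.005),('block_yellow_center',.06),('block_blue_center',.06),('punch_center',.006),('clip_seat',.03),('plain_block_center',.06),('cup',.06)):
        for b in boxes_of(c,t)[:5]:
            if b['conf']>.2: print(t,round(b['conf'],2),np.round(b['rect']).tolist(),px2w(mT,b['rect'][:2],z)[0].round(3).tolist() if c=='top' else '')
print(bot.get_obs())
E
```

```text
pics
top [[-0.005, -0.989, 0.149, 0.325], [-1.0, 0.006, 0.009, -0.005], [-0.01, -0.149, -0.989, 1.297], [0.0, 0.0, 0.0, 1.0]] 0.02031899328792638
block_red_center 0.65 [435.0, 231.0, 19.0, 13.0] [0.429, -0.299, 0.06]
block_red_center 0.58 [412.0, 221.0, 14.0, 11.0] [0.455, -0.238, 0.06]
tray_red_floor 0.8 [255.0, 190.0, 32.0, 27.0] [0.552, 0.193, 0.005]
tray_yellow_floor 0.7 [251.0, 232.0, 28.0, 27.0] [0.431, 0.202, 0.005]
tray_yellow_floor 0.43 [364.0, 169.0, 10.0, 14.0] [0.612, -0.119, 0.005]
tray_blue_floor 0.61 [207.0, 204.0, 28.0, 28.0] [0.513, 0.33, 0.005]
tray_blue_floor 0.36 [414.0, 184.0, 13.0, 16.0] [0.565, -0.26, 0.005]
block_blue_center 0.75 [314.0, 215.0, 22.0, 45.0] [0.473, 0.026, 0.06]
block_blue_center 0.56 [359.0, 240.0, 13.0, 8.0] [0.405, -0.096, 0.06]
punch_center 0.5 [316.0, 215.0, 26.0, 43.0] [0.478, 0.021, 0.006]
clip_seat 0.72 [363.0, 168.0, 14.0, 12.0] [0.607, -0.114, 0.03]
clip_seat 0.69 [313.0, 153.0, 18.0, 37.0] [0.653, 0.028, 0.03]
clip_seat 0.32 [410.0, 221.0, 18.0, 10.0] [0.459, -0.238, 0.03]
clip_seat 0.21 [470.0, 196.0, 32.0, 25.0] [0.527, -0.406, 0.03
[... 777 characters left out ...]
, 47.0] 
{'clock': 1.1, 'joint_pos': array([ 1.19700220e+00,  2.40599565e-01,  4.99963693e-03,  1.33516602e+00,
       -1.78278428e-05,  1.57077996e+00]), 'joint_vel': array([-0.00038276,  0.00133942, -0.00056133, -0.00032781,  0.00094503,
        0.00081449]), 'tau': array([ 1.79489111e-04, -3.72223628e+01,  2.52693361e+01,  1.22654965e-03,
       -4.24823713e-05, -2.97126526e-06]), 'eef_pos': array([0.1825849 , 0.46548449, 0.23130654]), 'tool_rot': array([1.85802852e-01, 9.82587045e-01, 1.32701315e-05, 1.15814659e-05]), 'ft_force': array([0.09267912, 0.94887386, 0.15765092]), 'ft_torque': array([-0.01480139, -0.07862748,  0.03590346]), 'grasp_force': 0.0, 'grip_width': 0.08554413137831293}
```

```bash
python3 - <<'E'
import cv2
im=cv2.imread('pics/top0.png')[130:270,180:500]; cv2.imwrite('pics/topc.png',cv2.resize(im,(800,350),interpolation=cv2.INTER_CUBIC))
im=cv2.imread('pics/scene0.png')[140:320,140:440]; cv2.imwrite('pics/scenec.png',cv2.resize(im,(800,480),interpolation=cv2.INTER_CUBIC))
E
```

```text
(no output)
```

View pics/topc.png

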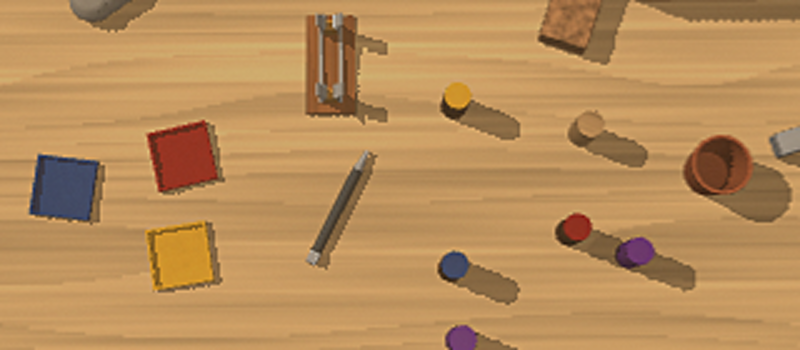

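View pics/scenec.png

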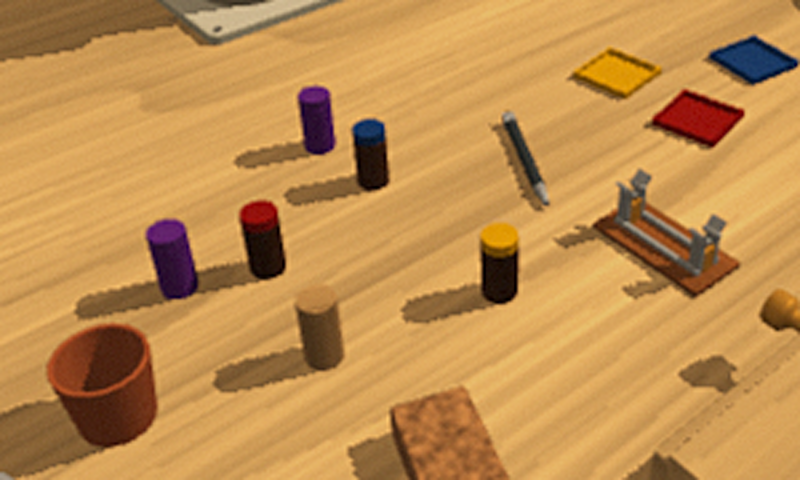

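The views agree. In the top crop the dark blocks are red at (576,227), yellow at (457,97) and blue at (454,265). The purple look-alikes are at (637,250) and (461,338), and the pale block is at (590,125). The scene crop confirms that the painted ones have dark bodies and the purple ones are purple all over. The punch's tip is at (365,155) and its head at (315,258). The clip is at (331,65).

```bash
cat >> h.py <<'E'
def blob(im,lo,hi,near,rad):
    h=cv2.cvtColor(im,cv2.COLOR_RGB2HSV); m=cv2.inRange(h,np.array(lo),np.array(hi))
    if lo[0]==0: m|=cv2.inRange(h,np.array((172,)+tuple(lo[1:])),np.array((179,)+tuple(hi[1:])))
    k=np.zeros_like(m); cv2.circle(k,tuple(map(int,near)),rad,255,-1); m&=k
    n,l,s,c=cv2.connectedComponentsWithStats(m); i=1+np.argmax(s[1:,4])
    ys,xs=np.nonzero(l==i); return c[i],s[i,4],cv2.minAreaRect(np.c_[xs,ys].astype(np.float32))
RED=((0,140,60),(6,255,255));YEL=((18,185,120),(26,255,255));BLU=((100,80,40),(122,255,255))
E
python3 - <<'E'
from h import *
im=cv2.imread('pics/top0.png')[:,:,::-1].copy(); mT=T_of('top')
q=lambda u,v:(180+u/2.5,130+v/2.5)
for n,c,p,r,z in (('red b',RED,(576,227),10,.06),('yel b',YEL,(457,97),10,.06),('blu b',BLU,(454,265),10,.06),('red t',RED,(184,157),22,.003),('yel t',YEL,(182,257),22,.003),('blu t',BLU,(66,188),22,.003)):
    c,a,rc=blob(im,*c,q(*p),r)
    P=px2w(mT,cv2.boxPoints(rc),z); e=P[1]-P[0]
    print(n,c.round(1),a,px2w(mT,c,z)[0].round(4),'rect',px2w(mT,rc[0],z)[0].round(4),'ang',np.arctan2(e[1],e[0]).round(3))
for n,p,z in (('purple',(637,250),.06),('tip',(367,153),.006),('head',(314,261),.006),('clip base c',(331,66),.006),('clipA',(331,17),.051),('clipB',(329,97),.051),('plain',(591,123),.06)):
    print(n,px2w(mT,q(*p),z)[0].round(4))
E
```

```text
red b [410.4 220.5] 90 [ 0.4564 -0.2344  0.06  ] rect [ 0.4563 -0.2334  0.06  ] ang -1.576
yel b [362.6 167.9] 87 [ 0.6016 -0.1088  0.06  ] rect [ 0.6014 -0.1085  0.06  ] ang -1.578
blu b [361.4 235.8] 63 [ 0.4158 -0.1023  0.06  ] rect [ 0.4166 -0.1025  0.06  ] ang -1.576
red t [253.1 192.5] 502 [0.545  0.1991 0.003 ] rect [0.5463 0.2015 0.003 ] ang -1.345
yel t [251.3 231.8] 577 [0.433  0.2022 0.003 ] rect [0.4331 0.2023 0.003 ] ang -1.434
blu t [206.3 205.2] 459 [0.5093 0.3313 0.003 ] rect [0.5111 0.3354 0.003 ] ang -0.115
purple [ 0.4304 -0.2986  0.06  ]
tip [ 0.5469 -0.0106  0.006 ]
head [0.4245 0.0495 0.006 ]
clip base c [0.6485 0.0301 0.006 ]
clipA [0.6933 0.0287 0.051 ]
clipB [0.6021 0.0311 0.051 ]
plain [ 0.5692 -0.2545  0.06  ]
```

Request:
send_rows(motion="-1 -3.7 -0.9 -1.5 0; -1 -7.5 -1.7 -3 0; -1 -11.2 -2.5 -4.5 0; -1 -15 -3.4 -6 0; -1 -18.7 -4.2 -7.5 0")

```text
clock: 1.6
eef_pos: [0.3424, 0.357, 0.3071]
tool_rot: [0.186, 0.983, 0.0, 0.0]
ft_force: [-0.5, 1.0, -0.1]
grip_width: 0.0854
grasp_force: 0.0
```

Request:
send_rows(motion="-1 -3.7 -0.9 -1.5 -0.08; -1 -7.5 -1.7 -3 -0.15; -1 -11.2 -2.5 -4.5 -0.22; -1 -15 -3.4 -6 -0.3; -1 -18.7 -4.2 -7.5 -0.37")

```text
clock: 2.1
eef_pos: [0.5012, 0.2495, 0.382]
tool_rot: [0.0, 1.0, 0.0, 0.0]
ft_force: [0.4, 0.4, -0.3]
grip_width: 0.0855
grasp_force: 0.0
```

```bash
python3 - <<'E'
from h import *
print(bot.get_obs()['eef_pos'],bot.get_obs()['tool_rot'])
mT,im=snap('wrist','w1.png'); print(mT[1].round(3).tolist(),mT[0]['fov_y'])
print(w2px(mT,[[.548,.198,.003],[.433,.202,.003],[.511,.333,.003],[.648,.03,.034]]).round())
E
```

```text
[0.50121756 0.24950483 0.38204259] [4.83538451e-04 9.99999861e-01 1.14674651e-04 1.76064964e-04]
[[0.001, 0.948, 0.319, 0.419], [1.0, -0.001, -0.001, 0.25], [-0.001, 0.319, -0.948, 0.525], [0.0, 0.0, 0.0, 1.0]] 67.77676603494236
[[293. 172.]
 [293. 106.]
 [368. 152.]
 [200. 230.]]
```

View pics/w1.png

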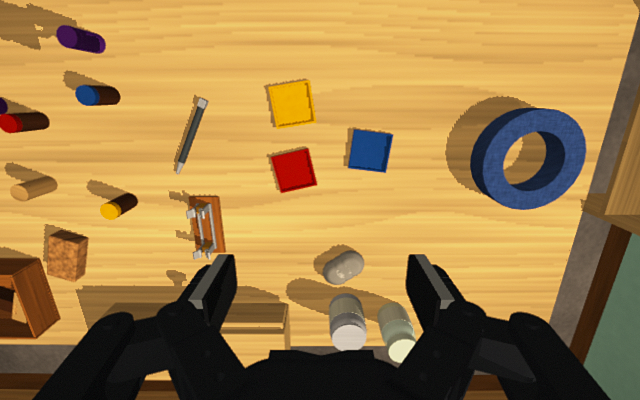

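The wrist view shows the trays at red (293,170), yellow (290,103) and blue (369,150). The punch runs from head (202,102) to tip (179,170), and the clip is at about (206,226).

```bash
python3 - <<'E'
from h import *
im=cv2.imread('pics/w1.png')[:,:,::-1].copy(); mT=T_of('wrist')
for n,c,p,r,z in (('red t',RED,(293,170),36,.005),('yel t',YEL,(290,103),36,.005),('blu t',BLU,(369,150),34,.005)):
    c,a,rc=blob(im,*c,p,r); P=px2w(mT,cv2.boxPoints(rc),z)
    print(n,c.round(1),a,px2w(mT,c,z)[0].round(4),'rect',P.mean(0).round(4),np.linalg.norm(P[1]-P[0]).round(3),np.linalg.norm(P[2]-P[1]).round(3))
print(px2w(mT,[(202,102),(179,171)],.006).round(4))
cv2.imwrite('pics/w1c.png',cv2.resize(im[85:270,155:250,::-1],(380*1,740*1),interpolation=cv2.INTER_CUBIC)[:, :][0:600] if 0 else cv2.resize(np.rot90(im[85:270,155:250,::-1]),(800,411),interpolation=cv2.INTER_CUBIC))
E
```

```text
red t [293.7 170.2] 1394 [0.551  0.1963 0.005 ] rect [0.5523 0.1956 0.005 ] 0.068 0.068
yel t [292.2 103.9] 1836 [0.4371 0.1975 0.005 ] rect [0.4381 0.1969 0.005 ] 0.07 0.07
blu t [369.8 150.5] 1482 [0.5161 0.3312 0.005 ] rect [0.5173 0.3317 0.005 ] 0.069 0.067
[[ 0.4331  0.0469  0.006 ]
 [ 0.5513 -0.0104  0.006 ]]
```

View pics/w1c.png

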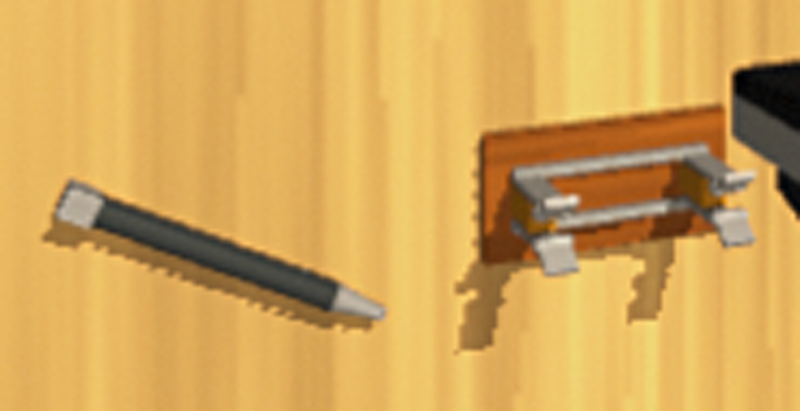

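Request:
send_rows(motion="-1 0.3 -4 -3 0; -1 0.6 -8 0 0; -1 0.9 -12 4 0; -1 1.2 -16 8 0; -1 1.5 -19 11 0")

```text
clock: 2.65
eef_pos: [0.4843, 0.0637, 0.2744]
tool_rot: [0.002, 1.0, 0.0, 0.001]
ft_force: [1.5, 0.2, -0.3]
grip_width: 0.0854
grasp_force: 0.0
```

Request:
send_rows(motion="-1 0 -2 2 0.1; -1 0 -3 4 0.2; -1 0 -3.8 6 0.3; -1 0 -3.8 7 0.4; -1 0 -3.8 7 0.455")

```text
clock: 3.15
eef_pos: [0.4831, 0.0266, 0.2035]
tool_rot: [0.229, 0.973, -0.001, -0.002]
ft_force: [-0.1, -0.1, 0.8]
grip_width: 0.0851
grasp_force: 0.0
```

```bash
cat >> h.py <<'E'
def go(P,ang):
    "shift (cm, tool axes) and twist to reach P with closing direction at world angle ang (mod pi)"
    o=bot.get_obs(); M=R.from_quat(o['tool_rot']).as_matrix(); a=np.arctan2(M[1,1],M[0,1])
    t=(a-ang+np.pi/2)%np.pi-np.pi/2
    return (M.T@(np.array(P)-o['eef_pos'])*100).round(2),t.round(3)
E
python3 - <<'E'
from h import *
print(bot.get_obs()['eef_pos'],bot.get_obs()['joint_pos'].round(2))
mT,im=snap('wrist','w2.png')
print(w2px(mT,[[.433,.047,.006],[.551,-.010,.006]]).round())
E
```

```text
[0.48310838 0.02657319 0.2034762 ] [ 0.05  0.23 -0.09  1.26  0.    0.52]
[[318. 124.]
 [320. 231.]]
```

View pics/w2.png

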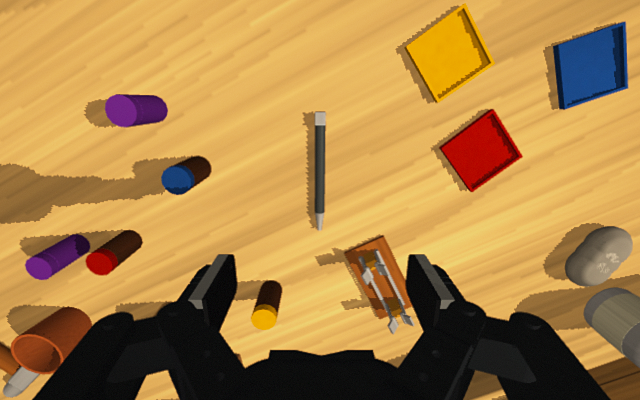

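The punch lies straight in view, head at (320,112) and tip at (319,230). The clip is at (378,285), with the trays to its right.

```bash
python3 - <<'E'
from h import *
mT=T_of('wrist'); im=cv2.imread('pics/w2.png')[:,:,::-1].copy()
P=px2w(mT,[(320,111.5),(319.3,230)],.006); print(P.round(4),np.linalg.norm(P[1]-P[0]))
d=(P[1]-P[0]);d/=np.linalg.norm(d); C=P[0]+.066*d; a=np.arctan2(d[1],d[0]); print('C',C.round(4),a)
print(go([C[0],C[1],.1],a+np.pi/2))
for n,c,p,r,z in (('red t',RED,(480,150),48,.005),('yel t',YEL,(448,53),55,.005),('blu t',BLU,(590,66),55,.005)):
    c,_,rc=blob(im,*c,p,r); Q=px2w(mT,cv2.boxPoints(rc),z); print(n,Q.mean(0).round(4),c.round())
for n,c,p in (('red',RED,(100,260)),('yel',YEL,(264,319)),('blu',BLU,(178,180))):
    c,_,rc=blob(im,*c,p,22); print(n,px2w(mT,c,.057)[0].round(4),c.round())
E
```

```text
[[ 0.4231  0.0554  0.006 ]
 [ 0.551  -0.0097  0.006 ]] 0.14350187445327622
C [0.4819 0.0254 0.006 ] -0.47063495772403563
(array([ 0.08, -0.18, 10.44]), np.float64(0.007))
red t [0.5456 0.2029 0.005 ] [481. 150.]
yel t [0.4322 0.2044 0.005 ] [450.  54.]
blu t [0.5111 0.3371 0.005 ] [591.  66.]
red [ 0.4557 -0.2348  0.057 ] [102. 261.]
yel [ 0.6035 -0.1095  0.057 ] [264. 318.]
blu [ 0.4154 -0.1021  0.057 ] [177. 179.]
```

Request:
send_rows(motion="0.3 0.1 -0.2 4.5 0; 0.3 0.1 -0.2 9 0; 0.3 0.1 -0.2 13 0; 0.3 0.1 -0.2 16 0; 0.3 0.1 -0.2 18 0")

```text
clock: 3.7
eef_pos: [0.4814, 0.0257, 0.0233]
tool_rot: [0.227, 0.974, -0.0, -0.001]
ft_force: [-0.2, 0.1, -0.1]
grip_width: 0.0298
grasp_force: 0.0
```

Request:
send_rows(motion="0.4 0 0 1 0; 0.4 0 0 1.8 0; 0.4 0 0 2.1 0; 0.4 0 0 2.1 0; 0.4 0 0 2.1 0")

```text
clock: 4.2
eef_pos: [0.4838, 0.0257, 0.0054]
tool_rot: [0.227, 0.974, 0.0, 0.001]
ft_force: [0.4, 0.1, -0.6]
grip_width: 0.0259
grasp_force: 0.0
```

```bash
python3 - <<'E'
from h import *
print(go([.4819,.0254,.001],-.4706+np.pi/2))
E
```

```text
(array([ 0.16, -0.11,  0.44]), np.float64(0.012))
```

Request:
send_rows(motion="0.4 0.1 -0.1 0.2 0.01; 0.4 0.1 -0.1 0.4 0.01; 0.4 0.1 -0.1 0.4 0.01; 1 0.1 -0.1 0.4 0.01; 1 0.1 -0.1 0.4 0.01")

```text
clock: 4.7
eef_pos: [0.4815, 0.0251, 0.0008]
tool_rot: [0.232, 0.973, -0.0, 0.0]
ft_force: [-0.4, 0.3, 2.6]
grip_width: 0.009
grasp_force: 58.6
```

Request:
send_rows(motion="1 0 0 0 0; 1 0 0 0 0; 1 0 0 0 0; 1 0 0 -1 0; 1 0 0 -4 0")

```text
clock: 5.2
eef_pos: [0.4786, 0.025, 0.0386]
tool_rot: [0.232, 0.973, -0.001, -0.003]
ft_force: [0.3, -0.3, -1.4]
grip_width: 0.0091
grasp_force: 58.7
```

Request:
send_rows(motion="1 0 0 -3 0; 1 0 0 -6 0; 1 0 0 -8 0; 1 0 0 -8 0; 1 0 0 -8 0")

```text
clock: 5.7
eef_pos: [0.4815, 0.0252, 0.1205]
tool_rot: [0.232, 0.973, 0.0, 0.0]
ft_force: [-0.0, -0.1, -1.4]
grip_width: 0.0091
grasp_force: 58.7
```

```bash
python3 - <<'E'
from h import *
print(bot.get_obs()['eef_pos'])
mT,im=snap('wrist','w3.png'); 
for b in boxes_of('wrist','punch_center')[:2]: print(b)
E
```

```text
[0.48151478 0.02516166 0.1205132 ]
{'rect': [321.9, 243.2, 29.9, 221.7], 'conf': 0.77}
```

View pics/w3.png

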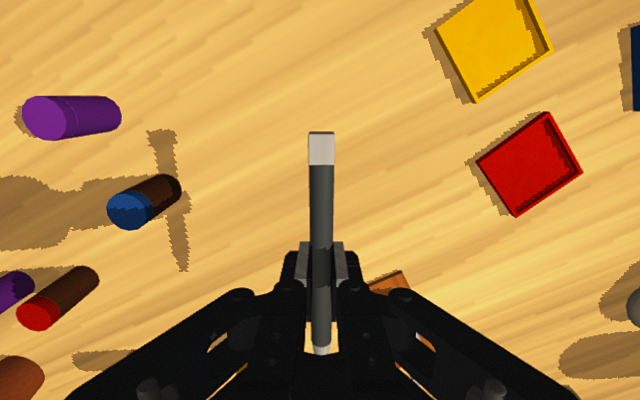

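The punch is held between the pads (head end at (321,131), tip at about (320,353)). Next I'll work out its offset and pitch in the tool.

```bash
python3 - <<'E'
from h import *
from scipy.optimize import least_squares
im=cv2.imread('pics/w3.png')
g=cv2.cvtColor(im,cv2.COLOR_BGR2GRAY)
print(g[125:170:1,321].tolist()); print(g[335:362,321].tolist()); print(g[150,300:342].tolist())
m=vision.camera_model('wrist'); mT=(m,np.array(m['hand_eye'])); print(mT[1].round(4).tolist())
# tool frame: head toward +x (world -x). unknown x0,z0; pitch p
def f(q,rows=(131,164,353)):
    x0,z0,p=q; c,s=np.cos(p),np.sin(p)
    pt=lambda l,h:[x0+c*l+s*h,0,z0+s*l-c*h]  # l along punch toward head, h up
    u=w2px(mT,[pt(.066,.006),pt(.052,.006),pt(-.076,.001)])
    return u[:,1]-np.array(rows)
for rows in ((131,164,353),(131,165,350),(132,164,356)): 
    r=least_squares(f,[0,-.005,0],args=(rows,),x_scale=[.01,.01,.1]); print(r.x,r.fun)
E
```

```text
[190, 194, 193, 194, 199, 204, 132, 69, 66, 142, 176, 180, 180, 178, 179, 181, 179, 179, 180, 180, 180, 180, 179, 180, 179, 179, 180, 180, 182, 181, 180, 180, 181, 183, 182, 181, 181, 184, 189, 162, 84, 61, 68, 68, 70]
[65, 68, 66, 66, 67, 65, 66, 67, 68, 68, 63, 77, 127, 167, 167, 164, 167, 168, 171, 154, 72, 14, 13, 13, 10, 10, 11]
[195, 196, 195, 194, 195, 197, 198, 185, 155, 167, 186, 183, 184, 181, 182, 181, 181, 181, 182, 181, 181, 179, 180, 178, 179, 180, 180, 182, 183, 183, 186, 187, 189, 187, 177, 182, 186, 187, 185, 183, 182, 180]
[[-0.0001, -0.9479, -0.3185, 0.082], [1.0, 0.0001, -0.0006, 0.0], [0.0006, -0.3185, 0.9479, -0.1434], [0.0, 0.0, 0.0, 1.0]]
[ 0.00445164 -0.0070678  -0.13905905] [0.00000000e+00 2.84217094e-14 0.00000000e+00]
[ 0.00584224 -0.01000944 -0.18494423] [-2.84217094e-14 -2.84217094e-14 -5.68434189e-14]
[ 0.00286176 -0.00432298 -0.09624973] [5.68434189e-14 0.00000000e+00 0.00000000e+00]
```

```bash
python3 - <<'E'
from h import *
from scipy.optimize import least_squares
m=vision.camera_model('wrist'); mT=(m,np.array(m['hand_eye']))
def f(q,rows):
    x0,z0,p=q; c,s=np.cos(p),np.sin(p)
    pt=lambda l,h:[x0+c*l+s*h,0,z0+s*l-c*h]
    return w2px(mT,[pt(.066,.006),pt(.052,.006),pt(-.052,.006)])[:,1]-np.array(rows)
for rows in ((131,164.3,346.7),(133.5,164.3,346.7),(132,164.3,346.7)):
    r=least_squares(f,[0,-.005,0],args=(rows,),x_scale=[.01,.01,.1]); print(r.x,r.fun)
    r=least_squares(lambda q:f([q[0],q[1],0],rows),[0,-.005],x_scale=[.01,.01]); print(' p=0',r.x,r.fun)
E
```

```text
[ 0.00309805 -0.01057959 -0.04864052] [ 0.00000000e+00  0.00000000e+00 -5.68434189e-14]
 p=0 [ 0.0017497  -0.00703758] [ 0.60501923 -0.73406255  0.13734766]
[ 0.00014793 -0.0038199   0.03415704] [2.84217094e-14 0.00000000e+00 0.00000000e+00]
 p=0 [ 0.0010079 -0.0061468] [-0.38595801  0.46803875 -0.08729048]
[ 0.0019214  -0.00792206 -0.0174307 ] [2.84217094e-14 0.00000000e+00 5.68434189e-14]
 p=0 [ 0.00145438 -0.00668277] [ 0.20876195 -0.25323654  0.04732094]
```

```bash
python3 - <<'E'
from h import *
print(go([.645,-.07,.21],0.02))
E
```

```text
(array([-18.96,  -1.06,  -9.12]), np.float64(1.082))
```

Request:
send_rows(motion="1 -3.5 -0.2 -2.5 0; 1 -7 -0.4 -5 0; 1 -10.5 -0.6 -7.5 0; 1 -14 -0.8 -9 0; 1 -19 -1 -9 0")

```text
clock: 6.3
eef_pos: [0.6476, -0.0697, 0.2123]
tool_rot: [0.232, 0.973, 0.0, 0.001]
ft_force: [1.2, -0.6, 0.3]
grip_width: 0.0095
grasp_force: 58.7
```

Request:
send_rows(motion="1 0 0 0 0.14; 1 0 0 0 0.28; 1 0 0 0 0.42; 1 0 0 0 0.56; 1 0 0 0 0.7")

```text
clock: 6.8
eef_pos: [0.6456, -0.0696, 0.2077]
tool_rot: [0.554, 0.832, -0.001, -0.002]
ft_force: [-0.2, -0.5, -1.7]
grip_width: 0.0092
grasp_force: 58.7
```

Request:
send_rows(motion="1 0 0 0 0.14; 1 0 0 0 0.28; 1 0 0 0 0.38; 1 0 0 0 0.38; 1 0 0 0 0.38")

```text
clock: 7.3
eef_pos: [0.6459, -0.0695, 0.2088]
tool_rot: [0.699, 0.716, -0.001, -0.001]
ft_force: [-1.5, -0.8, -0.9]
grip_width: 0.0098
grasp_force: 58.7
```

```bash
python3 - <<'E'
from h import *
print(bot.get_obs()['eef_pos'],bot.get_obs()['joint_pos'].round(2))
mT,im=snap('wrist','w4.png'); print(w2px(mT,[[.648,.03,.006]]))
cv2.imwrite('pics/w4c.png',cv2.resize(im[20:170,220:420,::-1],(800,600),interpolation=cv2.INTER_CUBIC))
E
```

```text
[ 0.64590533 -0.0695287   0.20881721] [-0.11  0.56  0.42  1.44 -0.    1.44]
[[325.67378464  79.82185142]]
```

View pics/w4c.png

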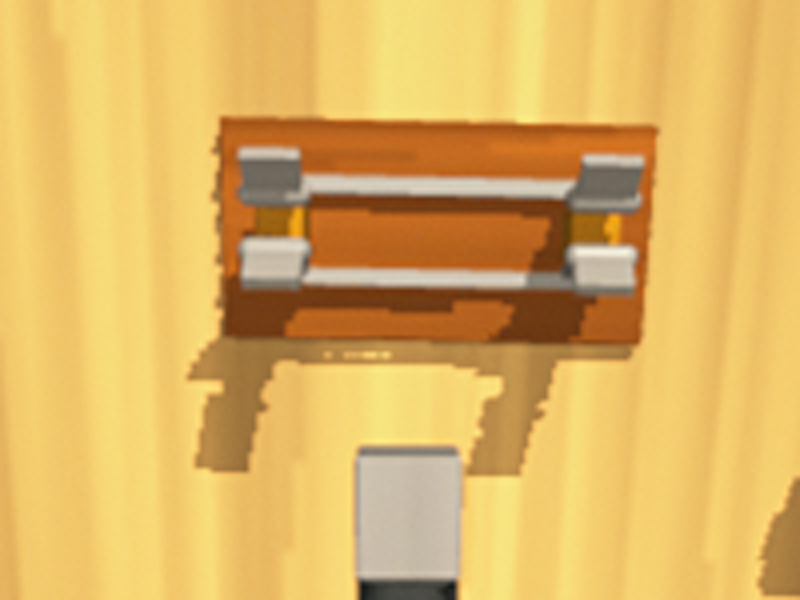

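The clip is clearly visible. The base corners in the crop are (221,117), (657,127), (639,343) and (222,337), and the jaw mouths are at about (271,220) and (606,227).

```bash
python3 - <<'E'
from h import *
mT=T_of('wrist'); q=lambda L:[(220+u/4,20+v/4) for u,v in L]
P=px2w(mT,q([(221,117),(657,127),(639,343),(222,337)]),.006); print(P.round(4))
for i,j in((0,1),(3,2)):
    d=P[j]-P[i]; print(np.linalg.norm(d).round(4),np.arctan2(d[1],d[0]).round(3))
C=P.mean(0); print('C',C.round(4))
J=px2w(mT,q([(271,219),(606,227)]),.044); print(J.round(4),J.mean(0).round(4),np.arctan2(*(J[1]-J[0])[[1,0]]))
o=bot.get_obs(); print(o['tool_rot'],o['ft_force'])
a=np.arctan2(*(J[1]-J[0])[[1,0]]); 
print(go([C[0],C[1],.21],a+np.pi/2),a)
E
```

```text
[[0.5942 0.059  0.006 ]
 [0.7094 0.0593 0.006 ]
 [0.7093 0.0045 0.006 ]
 [0.5931 0.0033 0.006 ]]
0.1153 0.003
0.1162 0.01
C [0.6515 0.0315 0.006 ]
[[0.6112 0.0318 0.044 ]
 [0.6919 0.0319 0.044 ]] [0.6516 0.0318 0.044 ] 0.0016367210571051536
[ 6.98643358e-01  7.15469241e-01 -6.83667412e-04 -8.69423562e-04] [-0.36422976  0.21691849 -0.39505137]
(array([10.09,  0.79, -0.08]), np.float64(-1.549)) 0.0016367210571051536
```

Request:
send_rows(motion="1 3.5 0.3 0 0; 1 7 0.6 0 0; 1 10.1 0.9 0 0; 1 10.1 0.9 0 -0.14; 1 10.1 0.9 0 -0.28")

```text
clock: 7.85
eef_pos: [0.6531, 0.0332, 0.2099]
tool_rot: [0.589, 0.808, -0.0, -0.0]
ft_force: [-0.4, -0.3, -0.8]
grip_width: 0.0093
grasp_force: 58.6
```

Request:
send_rows(motion="1 0 0 0 -0.14; 1 0 0 0 -0.28; 1 0 0 0 -0.42; 1 0 0 0 -0.56; 1 0 0 0 -0.7")

```text
clock: 8.35
eef_pos: [0.6531, 0.0316, 0.2101]
tool_rot: [0.277, 0.961, -0.0, -0.0]
ft_force: [-0.4, -0.6, -0.4]
grip_width: 0.0092
grasp_force: 58.6
```

Request:
send_rows(motion="1 0 0 0 -0.14; 1 0 0 0 -0.28; 1 0 0 0 -0.42; 1 0 0 0 -0.569; 1 0 0 0 -0.569")

```text
clock: 8.85
eef_pos: [0.6531, 0.0316, 0.21]
tool_rot: [-0.001, 1.0, -0.0, -0.0]
ft_force: [-0.4, -0.0, -1.3]
grip_width: 0.0092
grasp_force: 58.7
```

```bash
python3 - <<'E'
from h import *
o=bot.get_obs();print(o['eef_pos'],go([.653,.0317,.06],np.pi/2+.003))
mT,im=snap('wrist','w5.png'); g=im[:,:,1]; print(g[150,295:350].tolist())
E
```

```text
[0.65309034 0.0315915  0.21004966] (array([-0.0e+00,  1.0e-02,  1.5e+01]), np.float64(-0.002))
[133, 135, 112, 94, 96, 93, 95, 94, 97, 75, 56, 54, 79, 145, 187, 191, 189, 188, 189, 189, 188, 187, 188, 189, 189, 187, 185, 184, 182, 186, 186, 185, 187, 188, 189, 191, 190, 194, 199, 155, 96, 95, 95, 92, 101, 102, 102, 100, 89, 88, 139, 194, 209, 208, 209]
```

View pics/w5.png

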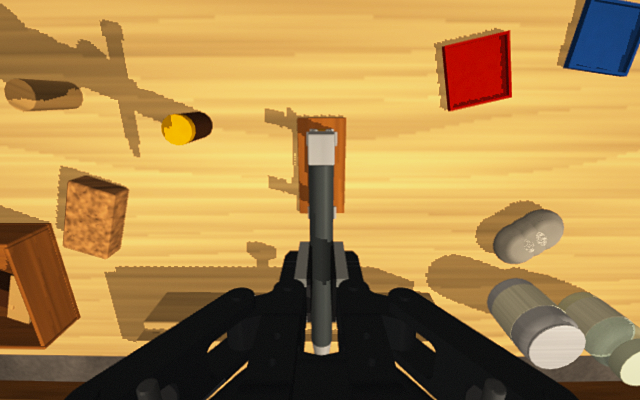

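The punch sits over the clip and in line with it. I'll descend and press.

Request:
send_rows(motion="1 0 0 4.5 0; 1 0 0 9 0; 1 0 0 13 0; 1 0 0 15.5 0; 1 0 0 15.5 0")

```text
clock: 9.4
eef_pos: [0.6491, 0.0314, 0.0502]
tool_rot: [0.001, 1.0, -0.0, -0.005]
ft_force: [-0.4, 0.8, -2.1]
grip_width: 0.0089
grasp_force: 58.6
```

Request:
send_rows(motion="1 0 0 0.6 0; 1 0 0 1.2 0; 1 0 0 1.6 0; 1 0 0 2 0; 1 0 0 2 0")

```text
clock: 9.9
eef_pos: [0.655, 0.0319, 0.0388]
tool_rot: [-0.0, 1.0, 0.0, 0.002]
ft_force: [-1.4, 0.4, 6.1]
grip_width: 0.0091
grasp_force: 59.5
```

Request:
send_rows(motion="1 0 0 0.3 0; 1 0 0 0.6 0; 1 0 0 0.75 0; 1 0 0 0.75 0; 1 0 0 0.75 0")

```text
clock: 10.4
eef_pos: [0.6547, 0.0318, 0.0288]
tool_rot: [-0.0, 1.0, 0.0, 0.002]
ft_force: [3.0, 0.4, -1.8]
grip_width: 0.0093
grasp_force: 58.8
```

Request:
send_rows(motion="1 0 0 0.2 0; 1 0 0 0.3 0; 1 0 0 0.4 0; 1 0 0 0.4 0; 1 0 0 0.4 0")

```text
clock: 10.9
eef_pos: [0.6548, 0.0318, 0.0284]
tool_rot: [-0.0, 1.0, 0.0, 0.002]
ft_force: [-3.1, 0.4, 18.4]
grip_width: 0.0092
grasp_force: 60.7
```

```bash
python3 - <<'E'
from h import *
o=bot.get_obs();print(o['eef_pos'],o['ft_force'],o['grip_width'])
mT,im=snap('scene','s1.png')
cv2.imwrite('pics/s1c.png',cv2.resize(im[160:290,320:460,::-1],(640,594),interpolation=cv2.INTER_CUBIC))
E
```

```text
[0.65479095 0.03181499 0.02843887] [-3.14465708  0.37601937 18.41777211] 0.009201008672063584
```

View pics/s1c.png

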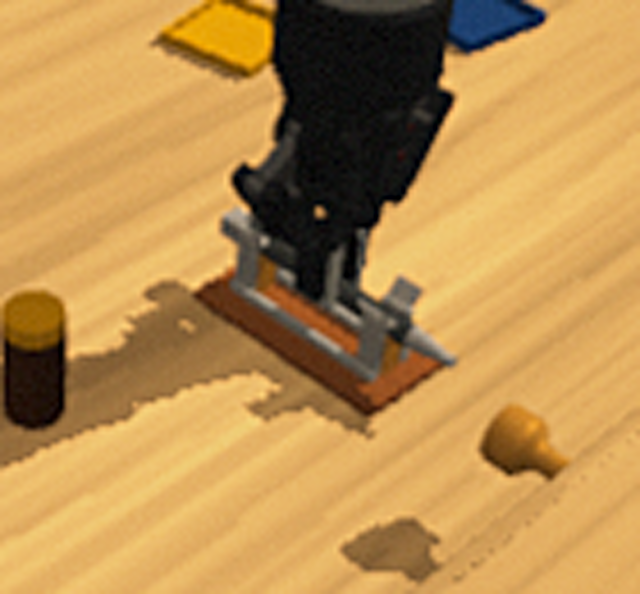

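It bottomed out: 18 N with no further travel, and the shank is seated between both jaws. I'll release, rise, and go to the yellow block.

Request:
send_rows(motion="1 0 0 -0.4 0; 0.3 0 0 -0.4 0; 0.3 0 0 -0.4 0; 0.3 0 0 -0.4 0; 0.3 0 0 -0.4 0")

```text
clock: 11.45
eef_pos: [0.6525, 0.0314, 0.0274]
tool_rot: [-0.0, 1.0, -0.0, -0.001]
ft_force: [-0.3, -0.2, -0.2]
grip_width: 0.0302
grasp_force: 0.0
```

Request:
send_rows(motion="0.3 0 0 -3 0; 0.3 0 0 -7 0; 0.3 0 0 -11 0; -1 0 0 -12 0; -1 0 0 -12 0")

```text
clock: 11.95
eef_pos: [0.6548, 0.0316, 0.1508]
tool_rot: [-0.0, 1.0, 0.0, 0.003]
ft_force: [0.7, -0.2, 0.1]
grip_width: 0.0578
grasp_force: 0.0
```

```bash
python3 - <<'E'
from h import *
o=bot.get_obs();print(o['eef_pos'],o['ft_force'],o['joint_pos'].round(2),go([.603,-.109,.15],np.pi/2))
mT,im=snap('wrist','w6.png'); 
cv2.imwrite('pics/w6c.png',cv2.resize(im[60:260,220:420,::-1],(600,600),interpolation=cv2.INTER_CUBIC))
for n,c,p in (('yel',YEL,w2px(mT,[[.603,-.109,.06]])[0]),): c,_,rc=blob(im,*c,p,30); print(n,px2w(mT,c,.057)[0].round(4),c.round())
E
```

```text
[0.65477811 0.03158786 0.15076988] [ 0.68936903 -0.17313392  0.12365557] [ 0.05  0.59  0.32  1.3  -0.    0.05] (array([  5.18, -14.06,   0.05]), np.float64(0.0))
yel [ 0.6011 -0.11    0.057 ] [141. 134.]
```

View pics/w6c.png

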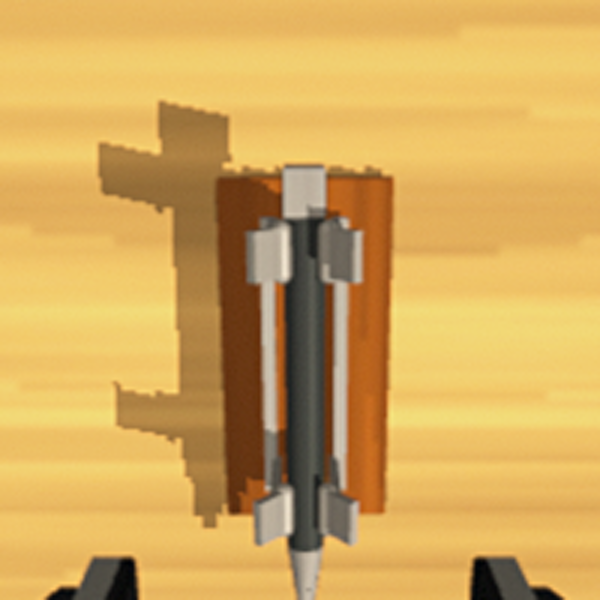

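The punch is home in both jaws and looks centred, with the shank ends showing equally past each jaw. Now the yellow block.

Request:
send_rows(motion="-1 1.8 -4.6 0 0; -1 3.5 -9 0 0; -1 5.3 -14.1 0 0; -1 5.3 -14.1 0 0; -1 5.3 -14.1 2 0")

```text
clock: 12.5
eef_pos: [0.6002, -0.1117, 0.1283]
tool_rot: [0.002, 1.0, -0.0, 0.001]
ft_force: [0.6, 1.0, -0.1]
grip_width: 0.0854
grasp_force: 0.0
```

```bash
python3 - <<'E'
from h import *
mT,im=snap('wrist','w7.png'); p=w2px(mT,[[.602,-.1095,.06]])[0]
c,a,rc=blob(im,*YEL,p,40); P=px2w(mT,c,.057)[0]; print(p,c,a,P.round(4),go([P[0],P[1],.02],np.pi/2))
E
```

```text
[324.01089724 212.291017  ] [324.68986784 210.26431718] 1135 [ 0.6015 -0.1089  0.057 ] (array([-0.47,  0.1 , 10.29]), np.float64(-0.002))
```

Request:
send_rows(motion="-1 -0.1 0 4.5 0; -1 -0.1 0 8.5 0; -1 -0.1 0 10.7 0; -1 -0.1 0 10.7 0; 1 -0.1 0 10.7 0")

```text
clock: 13.05
eef_pos: [0.6004, -0.1087, 0.0199]
tool_rot: [-0.0, 1.0, 0.0, -0.002]
ft_force: [0.9, 1.0, -0.0]
grip_width: 0.0732
grasp_force: 0.0
```

Request:
send_rows(motion="1 0 0 0 0; 1 0 0 0 0; 1 0 0 0 0; 1 0 0 0 0; 1 0 0 0 0")

```text
clock: 13.55
eef_pos: [0.6026, -0.1096, 0.0228]
tool_rot: [-0.0, 1.0, -0.0, 0.002]
ft_force: [-0.4, 0.1, 6.6]
grip_width: 0.0285
grasp_force: 59.2
```

Request:
send_rows(motion="1 0 0 -3 0; 1 0 0 -7 0; 1 0 0 -11 0; 1 0 0 -11 0; 1 0 0 -11 0")

```text
clock: 14.05
eef_pos: [0.6021, -0.1097, 0.1325]
tool_rot: [-0.0, 1.0, -0.0, 0.002]
ft_force: [-0.3, 0.5, -1.5]
grip_width: 0.0287
grasp_force: 59.1
```

```bash
python3 - <<'E'
from h import *
mT,im=snap('wrist','w8.png'); p=w2px(mT,bot.get_obs()['eef_pos']+[0,0,.04])[0]
print(bot.get_obs()['eef_pos'],go([.4328,.203,.13],np.pi/2))
E
```

```text
[ 0.60085636 -0.10940462  0.13076787] (array([16.8 , 31.24,  0.08]), np.float64(0.0))
```

View pics/w8.png

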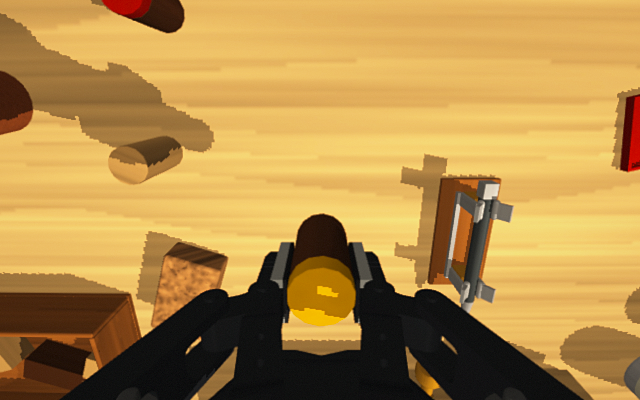

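The yellow block is held upright. Carrying it to the yellow tray.

Request:
send_rows(motion="1 2.1 3.9 0 0; 1 4.2 7.8 0 0; 1 6.3 11.7 0 0; 1 8.4 15.6 0 0; 1 10.5 19.5 0 0")

```text
clock: 14.6
eef_pos: [0.4935, 0.0865, 0.1289]
tool_rot: [0.0, 1.0, -0.0, -0.002]
ft_force: [1.2, 1.3, 0.5]
grip_width: 0.029
grasp_force: 59.2
```

Request:
send_rows(motion="1 2.1 3.9 0 0; 1 4.2 7.8 0 0; 1 6.3 11.7 0 0; 1 6.3 11.7 0 0; 1 6.3 11.7 0 0")

```text
clock: 15.1
eef_pos: [0.4316, 0.2028, 0.1295]
tool_rot: [-0.002, 1.0, -0.001, -0.001]
ft_force: [0.0, -0.3, -0.7]
grip_width: 0.0289
grasp_force: 59.3
```

```bash
python3 - <<'E'
from h import *
mT,im=snap('wrist','w9.png')
m,T=mT
for n,z,c,w in (('yel t',.005,YEL,(.4328,.2035)),):
    p=w2px(mT,[[*w,z]])[0]; print(p)
print('red t',end=' ');p=w2px(mT,[[.546,.2025,.005]])[0];print(p)
print(bot.get_obs()['eef_pos'],go([.4328,.2035,.026],np.pi/2))
E
```

```text
[322.11366261 190.32154004]
red t [320.7263722  292.04925898]
[0.4322918  0.20205556 0.12972738] (array([-0.07,  0.16, 10.37]), np.float64(0.001))
```

View pics/w9.png

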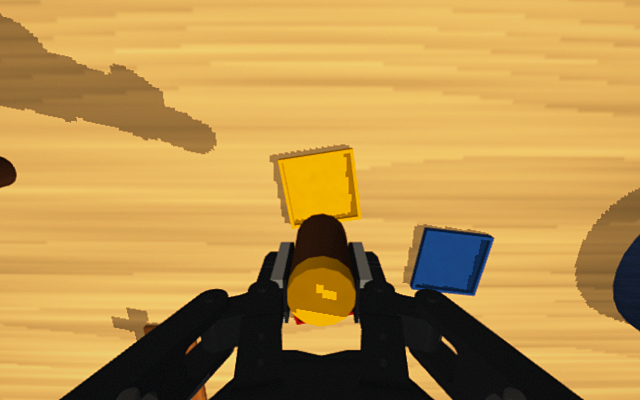

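The tray (centre at about (319,187)) is where expected, so I'll lower the block.

Request:
send_rows(motion="1 0 0 4 0; 1 0 0 8 0; 1 0 0 9.5 0; 1 0 0 10.2 0; 1 0 0 10.3 0")

```text
clock: 15.65
eef_pos: [0.4331, 0.2011, 0.027]
tool_rot: [0.001, 1.0, -0.001, -0.001]
ft_force: [0.4, -0.3, 0.7]
grip_width: 0.0288
grasp_force: 59.3
```

Request:
send_rows(motion="1 0 0 0 0; 1 0 0 0 0; 0.2 0 0 0 0; 0 0 0 0 0; -0.4 0 0 0 0")

```text
clock: 16.15
eef_pos: [0.4335, 0.2028, 0.0285]
tool_rot: [-0.0, 1.0, 0.0, 0.0]
ft_force: [0.1, -0.2, -0.4]
grip_width: 0.0557
grasp_force: 0.0
```

Request:
send_rows(motion="-0.4 0 0 -4 0; -0.4 0 0 -8 0; -1 0 0 -12 0; -1 0 0 -13 0; -1 0 0 -13 0")

```text
clock: 16.65
eef_pos: [0.4346, 0.2033, 0.1602]
tool_rot: [-0.0, 1.0, 0.001, 0.002]
ft_force: [0.0, 0.6, -0.3]
grip_width: 0.0851
grasp_force: 0.0
```

```bash
python3 - <<'E'
from h import *
mT,im=snap('wrist','w10.png'); p=w2px(mT,[[.432,.202,.06]])[0]
c,a,rc=blob(im,*YEL,p,22); print(p,c,px2w(mT,c,.063)[0].round(4))
mt,it=snap('top'); p=w2px(mt,[[.432,.202,.063]])[0]; c,a,rc=blob(it,*YEL,p,6); print(p,c)
print(bot.get_obs()['eef_pos'],go([.4156,-.102,.155],np.pi/2))
E
```

```text
[319.31460322 193.55713684] [318.81871345 194.89473684] [0.4322 0.2016 0.063 ]
[247.87073053 230.30893011] [247.20512821 232.74358974]
[0.43248714 0.2022551  0.15702913] (array([  1.7 , -30.42,   0.22]), np.float64(0.0))
```

View pics/w10.png

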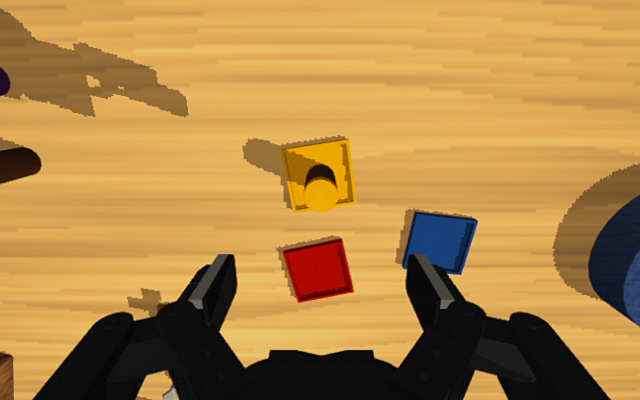

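The yellow block stands upright near the middle of its tray (block base at about (320,180), tray centre at (319,174)). Next is the dark block with the blue top.

Request:
send_rows(motion="-1 0.3 -4.5 0 0; -1 0.6 -9 0 0; -1 0.9 -13.5 0 0; -1 1.2 -18 0 0; -1 1.5 -22.5 0 0")

```text
clock: 17.25
eef_pos: [0.4162, -0.0239, 0.1559]
tool_rot: [-0.0, 1.0, 0.0, -0.002]
ft_force: [1.0, -0.4, -0.6]
grip_width: 0.0855
grasp_force: 0.0
```

Request:
send_rows(motion="-1 0.1 -4.5 0 0; -1 0.2 -7.9 0 0; -1 0.2 -7.9 1.5 0; -1 0.2 -7.9 2.5 0; -1 0.2 -7.9 2.5 0")

```text
clock: 17.75
eef_pos: [0.4136, -0.1007, 0.1301]
tool_rot: [-0.0, 1.0, 0.001, -0.003]
ft_force: [-0.6, 0.8, -0.6]
grip_width: 0.085
grasp_force: 0.0
```

```bash
python3 - <<'E'
from h import *
mT,im=snap('wrist','w11.png'); p=w2px(mT,[[.4156,-.102,.06]])[0]
c,a,rc=blob(im,*BLU,p,45); P=px2w(mT,c,.057)[0]; print(p,c,a,P.round(4),bot.get_obs()['eef_pos'],go([P[0],P[1],.022],np.pi/2))
p=w2px(mT,[[.456,-.2345,.06]])[0];c,a,rc=blob(im,*RED,p,45);print('red',c,a,px2w(mT,c,.057)[0])
E
```

```text
[319.25012026 212.46710813] [318.75443262 209.69326241] 1128 [ 0.4145 -0.1024  0.057 ] [ 0.41453775 -0.10059586  0.13112133] (array([-0.04, -0.19, 10.91]), np.float64(0.001))
red [158.22606383 255.19592199] 1128 [ 0.45446972 -0.23465464  0.057     ]
```

Request:
send_rows(motion="-1 0 -0.1 4.5 0; -1 0 -0.1 8.5 0; -1 0 -0.1 10.8 0; -1 0 -0.1 10.8 0; 1 0 -0.1 10.8 0")

```text
clock: 18.3
eef_pos: [0.4164, -0.1018, 0.0253]
tool_rot: [-0.001, 1.0, 0.0, -0.0]
ft_force: [0.1, -0.5, 1.0]
grip_width: 0.0732
grasp_force: 0.0
```

Request:
send_rows(motion="1 0 0 0 0; 1 0 0 0 0; 1 0 0 0 0; 1 0 0 0 0; 1 0 0 0 0")

```text
clock: 18.8
eef_pos: [0.4175, -0.1027, 0.0265]
tool_rot: [-0.0, 1.0, -0.0, 0.002]
ft_force: [-0.9, 0.9, 5.2]
grip_width: 0.0287
grasp_force: 58.8
```

Request:
send_rows(motion="1 0 0 -3 0; 1 0 0 -7 0; 1 0 0 -11 0; 1 0 0 -13 0; 1 0 0 -13 0")

```text
clock: 19.3
eef_pos: [0.419, -0.1032, 0.159]
tool_rot: [-0.0, 1.0, -0.001, 0.004]
ft_force: [-0.1, 0.1, 0.2]
grip_width: 0.0284
grasp_force: 59.1
```

```bash
python3 - <<'E'
from h import *
print(bot.get_obs()['eef_pos'],go([.511,.336,.15],np.pi/2))
E
```

```text
[ 0.41900145 -0.10323107  0.15901359] (array([-9.19, 43.92,  0.88]), np.float64(0.0))
```

Request:
send_rows(motion="1 -0.9 4.4 0 0; 1 -1.9 8.8 0 0; 1 -2.8 13.2 0 0; 1 -3.7 17.6 0 0; 1 -4.6 22 0 0")

```text
clock: 19.8
eef_pos: [0.4616, 0.119, 0.1542]
tool_rot: [0.0, 1.0, -0.0, -0.001]
ft_force: [1.8, -0.8, -0.0]
grip_width: 0.0287
grasp_force: 59.3
```

Request:
send_rows(motion="1 -1 4.4 0 0; 1 -2 8.8 0 0; 1 -3 13.2 0 0; 1 -4 17.6 0 0; 1 -4.8 21.8 0 0")

```text
clock: 20.3
eef_pos: [0.5098, 0.3372, 0.1536]
tool_rot: [-0.0, 1.0, -0.0, -0.001]
ft_force: [0.5, 0.1, -0.2]
grip_width: 0.0284
grasp_force: 59.3
```

Request:
send_rows(motion="1 0 0 0 0; 1 0 0 0 0; 1 0 0 0 0; 1 0 0 0 0; 1 0 0 0 0")

```text
clock: 20.8
eef_pos: [0.5103, 0.3342, 0.1553]
tool_rot: [0.001, 1.0, -0.0, 0.0]
ft_force: [0.5, -0.0, -0.2]
grip_width: 0.0286
grasp_force: 59.4
```

```bash
python3 - <<'E'
from h import *
mT,im=snap('wrist','w12.png'); p=w2px(mT,[[.511,.336,.005]])[0]
c,a,rc=blob(im,*BLU,p,46); P=px2w(mT,cv2.boxPoints(rc),.005); print(p,rc,P.mean(0).round(4),np.linalg.norm(P[1]-P[0]),np.linalg.norm(P[2]-P[1]),P.round(3).tolist())
print(bot.get_obs()['eef_pos'],go([.511,.336,.0295],np.pi/2))
E
```

```text
[322.83276648 182.0009753 ] ((321.9548645019531, 179.9700927734375), (68.22625732421875, 65.36936950683594), 6.952957630157471) [0.5101 0.3351 0.005 ] 0.06890902536240058 0.06733984834266185 [[0.54, 0.295, 0.005], [0.472, 0.306, 0.005], [0.48, 0.373, 0.005], [0.549, 0.367, 0.005]]
[0.51035411 0.33442905 0.1554324 ] (array([-0.06,  0.16, 12.59]), np.float64(-0.001))
```

Request:
send_rows(motion="1 0 0.1 4.5 0; 1 0 0.1 9 0; 1 0 0.1 11.5 0; 1 0 0.1 12.4 0; 1 0 0.1 12.6 0")

```text
clock: 21.35
eef_pos: [0.5098, 0.3357, 0.0295]
tool_rot: [0.0, 1.0, -0.0, -0.0]
ft_force: [-1.6, -1.0, 5.5]
grip_width: 0.0288
grasp_force: 59.5
```

Request:
send_rows(motion="1 0 0 0 0; 1 0 0 0 0; 0.2 0 0 0 0; 0 0 0 0 0; -0.4 0 0 0 0")

```text
clock: 21.85
eef_pos: [0.5104, 0.3367, 0.0293]
tool_rot: [-0.0, 1.0, 0.0, 0.0]
ft_force: [-0.3, -0.1, 0.0]
grip_width: 0.0558
grasp_force: 0.0
```

Request:
send_rows(motion="-0.4 0 0 -4 0; -0.4 0 0 -8 0; -1 0 0 -12 0; -1 0 0 -13 0; -1 0 0 -13 0")

```text
clock: 22.35
eef_pos: [0.5116, 0.3375, 0.1618]
tool_rot: [-0.0, 1.0, 0.002, 0.002]
ft_force: [-0.1, -0.6, -1.2]
grip_width: 0.0855
grasp_force: 0.0
```

```bash
python3 - <<'E'
from h import *
mT,im=snap('wrist','w13.png'); p=w2px(mT,[[.511,.3355,.063]])[0]
h=cv2.cvtColor(im,cv2.COLOR_RGB2HSV)
for b in boxes_of('wrist','block_blue_center')[:3]: print(b)
print('expect base/top',w2px(mT,[[.511,.3355,.003],[.511,.3355,.063]]).round())
print(bot.get_obs()['eef_pos'],go([.4555,-.2346,.155],0))
E
```

```text
{'rect': [319.6, 187.4, 32.9, 48.0], 'conf': 0.83}
expect base/top [[319. 178.]
 [318. 196.]]
[0.50956932 0.33617557 0.15787166] (array([  5.42, -57.08,   0.35]), np.float64(-1.571))
```

Request:
send_rows(motion="-1 0.4 -4.5 0 0; -1 0.8 -9 0 0; -1 1.2 -13.5 0 0; -1 1.6 -18 0 0; -1 2 -22.5 0 0")

```text
clock: 22.95
eef_pos: [0.4881, 0.1096, 0.1565]
tool_rot: [-0.0, 1.0, -0.001, -0.002]
ft_force: [0.5, 0.6, -0.5]
grip_width: 0.0854
grasp_force: 0.0
```

Request:
send_rows(motion="-1 0.4 -4.5 0 0; -1 0.8 -9 0 0; -1 1.2 -13.5 0 0; -1 1.6 -18 0 0; -1 2 -22.5 0 0")

```text
clock: 23.45
eef_pos: [0.4682, -0.1148, 0.1567]
tool_rot: [-0.0, 1.0, 0.001, -0.002]
ft_force: [1.1, 0.5, 0.4]
grip_width: 0.0854
grasp_force: 0.0
```

Request:
send_rows(motion="-1 0.5 -4.5 0 -0.15; -1 1 -9 0 -0.3; -1 1.4 -12.1 0 -0.45; -1 1.4 -12.1 0 -0.6; -1 1.4 -12.1 0 -0.75")

```text
clock: 23.95
eef_pos: [0.4543, -0.2352, 0.1563]
tool_rot: [-0.354, 0.935, 0.002, -0.002]
ft_force: [-0.1, 0.2, 0.3]
grip_width: 0.0853
grasp_force: 0.0
```

Request:
send_rows(motion="-1 0 0 0.5 0; -1 0 0 1.5 0; -1 0 0 2 0; -1 0 0 2 0; -1 0 0 2 0")

```text
clock: 24.45
eef_pos: [0.4561, -0.234, 0.1386]
tool_rot: [-0.353, 0.936, 0.0, -0.0]
ft_force: [-0.0, 0.1, 0.4]
grip_width: 0.0856
grasp_force: 0.0
```

```bash
python3 - <<'E'
from h import *
mT,im=snap('wrist','w14.png'); p=w2px(mT,[[.4555,-.2346,.06]])[0]
c,a,rc=blob(im,*RED,p,45); P=px2w(mT,c,.057)[0]; print(p,c,a,P.round(4),bot.get_obs()['eef_pos'],go([P[0],P[1],.024],2.32),bot.get_obs()['joint_pos'].round(2))
c,a,rc=blob(im,(128,90,40),(160,255,255),w2px(mT,[[.43,-.2986,.05]])[0],50); print('purple',c,a,px2w(mT,c,.05))
E
```

```text
[320.86293552 204.72450815] [320.45759553 201.95340168] 1073 [ 0.4548 -0.2357  0.057 ] [ 0.45639107 -0.23426296  0.13899208] (array([ 0.22,  0.  , 11.5 ]), np.float64(-0.029)) [-0.47  0.33 -0.13  1.12 -0.   -1.19]
purple [277.89192886 120.83173735] 1462 [[ 0.42889901 -0.30129465  0.05      ]]
```

Request:
send_rows(motion="-1 0.1 0 4.5 0; -1 0.1 0 9 0; -1 0.1 0 11.4 0; -1 0.1 0 11.4 0; 1 0.1 0 11.4 0")

```text
clock: 25.0
eef_pos: [0.456, -0.2353, 0.0256]
tool_rot: [-0.353, 0.936, -0.0, 0.0]
ft_force: [0.6, 0.4, -0.3]
grip_width: 0.0733
grasp_force: 0.0
```

Request:
send_rows(motion="1 0 0 0 0; 1 0 0 0 0; 1 0 0 0 0; 1 0 0 0 0; 1 0 0 0 0")

```text
clock: 25.5
eef_pos: [0.4567, -0.2357, 0.0268]
tool_rot: [-0.353, 0.936, -0.001, 0.001]
ft_force: [-0.7, 0.2, 6.3]
grip_width: 0.0284
grasp_force: 58.8
```

Request:
send_rows(motion="1 0 0 -3 0; 1 0 0 -7 0; 1 0 0 -11 0; 1 0 0 -13 0; 1 0 0 -13 0")

```text
clock: 26.0
eef_pos: [0.458, -0.2364, 0.1593]
tool_rot: [-0.353, 0.936, -0.003, 0.003]
ft_force: [0.3, -0.2, -0.1]
grip_width: 0.0286
grasp_force: 59.2
```

Request:
send_rows(motion="1 0 0 0 0.15; 1 0 0 0 0.3; 1 0 0 0 0.45; 1 0 0 0 0.6; 1 0 0 0 0.75")

```text
clock: 26.5
eef_pos: [0.4547, -0.2347, 0.1536]
tool_rot: [0.018, 1.0, 0.001, -0.001]
ft_force: [0.3, -0.2, -0.5]
grip_width: 0.0287
grasp_force: 59.0
```

```bash
python3 - <<'E'
from h import *
print(bot.get_obs()['eef_pos'],go([.546,.202,.155],np.pi/2))
E
```

```text
[ 0.45468333 -0.23469848  0.15359475] (array([-7.58, 43.97, -0.11]), np.float64(-0.035))
```

Request:
send_rows(motion="1 -0.8 4.4 0 0; 1 -1.6 8.8 0 0; 1 -2.4 13.2 0 0; 1 -3.2 17.6 0 0; 1 -4 22 0 0")

```text
clock: 27.0
eef_pos: [0.5012, -0.0147, 0.1537]
tool_rot: [0.015, 1.0, -0.0, -0.001]
ft_force: [0.2, -0.3, -0.2]
grip_width: 0.0283
grasp_force: 59.2
```

Request:
send_rows(motion="1 -0.8 4.4 0 0; 1 -1.6 8.8 0 0; 1 -2.4 13.2 0 0; 1 -3.2 17.6 0 0; 1 -3.6 22 0 0")

```text
clock: 27.5
eef_pos: [0.544, 0.2041, 0.1535]
tool_rot: [0.015, 1.0, -0.0, -0.001]
ft_force: [1.0, -0.8, 0.6]
grip_width: 0.0287
grasp_force: 59.2
```

Request:
send_rows(motion="1 0 0 0 0; 1 0 0 0 0; 1 0 0 0 0; 1 0 0 0 0; 1 0 0 0 0")

```text
clock: 28.0
eef_pos: [0.5443, 0.2011, 0.155]
tool_rot: [0.016, 1.0, -0.0, -0.0]
ft_force: [0.3, 0.3, -0.4]
grip_width: 0.0287
grasp_force: 59.3
```

```bash
python3 - <<'E'
from h import *
mT,im=snap('wrist','w15.png'); p=w2px(mT,[[.546,.202,.005]])[0]
c,a,rc=blob(im,*RED,p,46); P=px2w(mT,cv2.boxPoints(rc),.005); print(p,rc,P.mean(0).round(4),np.linalg.norm(P[1]-P[0]),np.linalg.norm(P[2]-P[1]))
print(bot.get_obs()['eef_pos'],go([.546,.202,.03],np.pi/2))
E
```

```text
[322.10406528 182.9508868 ] ((320.7927551269531, 181.2124481201172), (65.65926361083984, 68.20419311523438), 75.25643920898438) [0.5454 0.2006 0.005 ] 0.06751629093937478 0.06881723961830986
[0.54442437 0.20123254 0.15514681] (array([-0.15,  0.08, 12.51]), np.float64(-0.031))
```

Request:
send_rows(motion="1 -0.1 0 4.5 0; 1 -0.1 0 9 0; 1 -0.1 0 11.5 0; 1 -0.1 0 12.4 0; 1 -0.1 0 12.6 0")

```text
clock: 28.55
eef_pos: [0.5445, 0.2014, 0.0298]
tool_rot: [0.015, 1.0, -0.0, -0.001]
ft_force: [-4.1, -1.3, 11.9]
grip_width: 0.0284
grasp_force: 60.2
```

Request:
send_rows(motion="1 0 0 0 0; 1 0 0 0 0; 0.2 0 0 0 0; 0 0 0 0 0; -0.4 0 0 0 0")

```text
clock: 29.05
eef_pos: [0.5456, 0.2025, 0.0292]
tool_rot: [0.015, 1.0, 0.0, 0.0]
ft_force: [-0.4, -0.1, 0.5]
grip_width: 0.0561
grasp_force: 0.0
```

Request:
send_rows(motion="-0.4 0 0 -4 0; -0.4 0 0 -8 0; -1 0 0 -12 0; -1 -1 0 -16 0; -1 -2 0 -20 0")

```text
clock: 29.55
eef_pos: [0.5652, 0.2019, 0.2309]
tool_rot: [0.014, 1.0, 0.0, 0.0]
ft_force: [1.4, 0.1, 0.1]
grip_width: 0.0856
grasp_force: 0.0
```

Request:
send_rows(motion="-1 0 0 -3 0; -1 0 0 -5 0; -1 0 0 -5 0; -1 0 0 -5 0; -1 0 0 -5 0")

```text
clock: 30.05
eef_pos: [0.5645, 0.2016, 0.277]
tool_rot: [0.015, 1.0, -0.001, -0.002]
ft_force: [0.1, 0.2, 0.8]
grip_width: 0.0853
grasp_force: 0.0
```

```bash
python3 - <<'E'
from h import *
mT,im=snap('wrist','w16.png'); cv2.imwrite('pics/w16c.png',im[:,:,::-1])
print(w2px(mT,[[.546,.2015,.003],[.546,.2015,.063],[.4325,.2025,.003],[.4325,.2025,.063],[.511,.3355,.003],[.511,.3355,.063]]).round(1).tolist())
E
```

```text
[[320.9, 145.4], [320.8, 152.9], [319.1, 56.6], [318.7, 49.4], [418.8, 116.8], [434.7, 119.9]]
```

View pics/w16c.png

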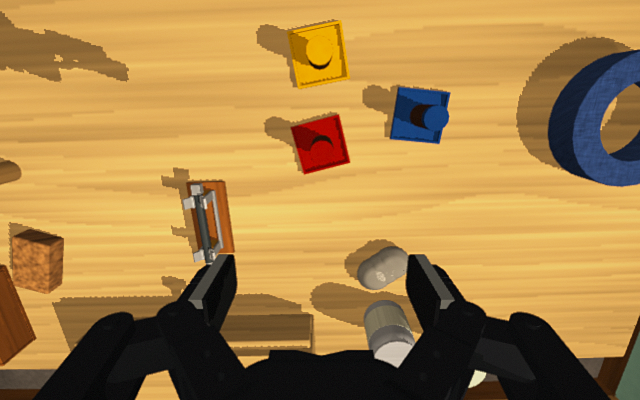

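All three blocks stand in their own trays: red at (321,145), yellow at (319,52) and blue at (430,117). The punch is still in the clip at (208,220), and the gripper is clear. I'll hand in the job.

```bash
python3 -c "
from h import *
print(workorder.job_done())"
```

```text
the job is handed in; nothing more can be done
None
```

I handed the job in at about 30 s on the robot's clock: in the last view the three painted blocks stood in their own trays and the punch was seated in the clip; the pale block, the cup and the purple look-alikes were not touched, and the hand-in gave no verdict.

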